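# Set the slicer to thick slices

### The arm

A 6-joint arm with a two-finger parallel gripper is mounted at the origin on the work surface; the furniture and walls round the work are solid. World frame = base frame: x ahead of the robot, y to its left, z up, the work surface at z = 0. Lengths are in m, angles in rad, forces in N, time in s.
With the tool pointing down it reaches from about 0.35 to 0.975 m from the base axis. Payload 4.9 kg.
Tool frame: the origin (TCP) lies on the centre line of the jaws, within the pads' length; the fingertips stand manip.tip_reach ahead of it and the grasp point (between the pads) is the TCP (manip.tip_reach is the distance from the TCP to the fingertips, in m); z points along the fingers, y is the line along which they close (so a half turn about z gives the same grasp; the last joint's range is limited). The gripper opens to 85 mm and grips with 20 to 120 N. Pads are 22 mm wide; open, the fingers measure 114 mm over their backs; the gripper's body (76 mm by 85 mm) begins 54 mm behind the grasp point. The pads swing forward as they close: fully open they stand 13 mm farther back than shut.
Start: joints at [1.031, 0.053, 1.613, -0, 1.476, -0.119], TCP at [0.255, 0.57, 0.221] pointing down, gripper open.
Joint ranges: [-3.01, 3.01], [-1.01, 2.22], [0.06, 2.58], [-1.02, 4.17], [0.09, 2.62], [-3.14, 3.14]. Speed limits (rad/s): [2.57, 2.57, 3.14, 3.14, 3.14, 3.14].

### API

Orientations are given as a unit quaternion [w, x, y, z].
In Python, from plant import manip gives the robot as it stands. The module is installed in compiled form; this text tells all that it offers.
- The arm moves only by the tool move_arm, never from a script. Its argument "rows" is a list of rows, each a list of 7 numbers: the shift along the tool's x, y, z in cm, then the turn, a rotation vector about the tool's x, y, z in degrees, then the opening, from -1 (shut) to 1 (fully open). In form: [[tx, ty, tz, ax, ay, az, jaw], ...]. A call has 1 to 20 rows; each row shifts and turns the commanded pose from where the row before left it, along the tool's axes as they then stand; what a row does not reach is not made up. A row lasts 1/12 s, in which the tool goes at most 41.7 mm and 7.16 degrees, less where a joint would pass 70% of its speed; a pose out of reach is approached as far as the arm can. A call is refused whole if a number of a shift passes 4.17 or a number of a turn 7.16, either way. A call with a gripper value outside its range is refused whole. The fingers move at their own pace and stop on an object; the grip force is fixed at half the most. Time passes only in rows, so rows that do not move let the fingers close. It gives the time, the measured TCP pose, the force, the opening and the grip force at its end, in the units of the state.
- manip.state(): the state, without advancing time (a new reading comes with each control period).
- manip.grab_frame(name): name is "scene" or "top"; returns a dict with "img" (400x640x3 uint8, blue, green, red), "mtx" (3x3 intrinsics, pixels), "R" (3x3) and "t" (3): a world point X has camera coordinates R X + t. Camera axes: x right, y down, z forward; pixel columns grow to the right and rows downward; lengths in m; the calibration is good to about 2 mm. A picture is of the moment at which its call begins. There is no depth.
- manip.job_done(): hands the job in; it is judged then, once.
The state is a dict: "time": time; "joint_pos": joint angles; "joint_vel": joint speeds; "joint_efforts": joint torques, N m; "tool_pos": TCP position; "tool_rot": TCP orientation; "contact_force": force on the tool from outside, world axes, zero at the start; "ft_torque": the same for the moment, N m; "gripper_width": opening from 0.0 (shut) to 1.0 (fully open); "grasp_force": force on a finger pad.
Only numpy, scipy, OpenCV 4.12 (cv2) and the standard library are available. Lean on these libraries where they do the work, as an engineer would, in place of code of your own. Each camera call takes 0.05 s, during which the arm holds its last target. There are 200 camera calls.

### The job

Set the mandoline slicer to thick slices: pull its sprung selector knob up out of the park notch, turn it to the big dot on the dial, and let it snap fully down into the notch there. Handle the selector gently, without straining it against its stops, and leave the things standing round the slicer where they are.

Things in the scene. Friction and masses are not known exactly. Their poses are not given: they have to be found in the camera images.
- slicer: White mandoline slicer, held fast on the worktop. Origin on the worktop right below the knob's vertical axis, z up. A round housing 100 mm across; beside it the slicing deck, 260 mm long (its x) and 112 mm wide, from y = 54 to 166 mm, at most 44 mm high.
- dial (a point): Centre of the flat aluminium dial plate (95 mm across) on top of the housing, 60 mm above the worktop. Under it a hidden notch ring: a wide park notch (3 degrees or more each way from the tick) and one narrow notch for each dot (2 degrees play each way), its middle up to 12 degrees to either side of that dot's direction, so it must be found by feel. Flat lands lie between the notches.
- park_tick (a point): Small tick on the dial plate on the slicer's -x side, 41 mm from the axis. Seen from the axis, the two dots lie 55 degrees to either side of it. The knob turns up to 85 degrees either way from it.
- selector: Black knob on the dial. Origin on the axis, at the dial plate's top when fully down; rises and turns with the knob. A disc 44 mm across (2 to 9 mm up) with a grip bar, 44 mm long (its x), 12 mm thick (its y), top at 40 mm. The nose points along its -x; at the start at the park tick within 3 degrees, fully down. A spring holds it down: 4 N at the bottom, plus 250 N/m of lift.
- grip (a point): Point in the grip bar on the knob's axis, 32 mm above the knob's origin, 8 mm below the bar's top. The knob turns freely only once lifted 5 to 10 mm (differs each time); a firm stop ends the pull 2.5 mm later. Let go between notches, it lies on a land, 5 to 10 mm above fully down, can still be turned, and drops where it meets a notch. Over 25 N against stop or notch strains it.
- pointer (a point): Tip of the selector's nose, 30 mm from the axis, 5 mm above the selector's origin (65 mm above the worktop when the knob is fully down).
- big_dot: Big round black raised dot on the dial, 14 mm across, 1.8 mm high: thick slices. Origin at the centre of its underside, 38 mm from the selector's axis. On the left or on the right of the park tick.
- small_dot: Small round black raised dot on the dial, 6 mm across, 1.8 mm high: thin slices. Origin at the centre of its underside, 38 mm from the selector's axis, on the other side of the park tick.
- garlic_1: Bulb of garlic, 60 mm across, 59 mm high, on the far side of the deck from the knob; leave it alone.
- ramekin: Small pale ramekin, 73 mm across, 41 mm high, beside the housing, about 115 mm from the knob's axis, on the side away from the deck; leave it alone.
- glass_1: Small glass, 46 mm across, 59 mm high, standing about 140 mm beyond the knob; leave it alone.

How it is judged:
By the outcome, as a careful person would: the job done as asked, in the order asked, and still so for the second after the job is handed in, with the robot touching nothing.
It also fails if it takes over 46 s, if anything falls off the work surface, if the arm or the gripper's body presses on something with over 40 N, if the wrist force passes 120 N, or if a joint passes its speed limit or range.

## Working session

There is one attempt and no reset: what is moved stays moved. The work goes in short steps, Python scripts to look and compute and a tool call to move; the robot and the scene stay as the last step left them, time stands still between calls to the robot, and variables do not carry over. Pictures are saved under pics/ and viewed, at most 10 in all, crops included, and the job is handed in when it is done.

Besides the shell and the picture viewer there is one more tool, called after ">>>" in YAML: its name, and indented under it one key for each argument. move_arm: Moves the arm, as the interface text tells. Its arguments: {"type":"object","properties":{"rows":{"type":"array","items":{"type":"array","items":{"type":"number"}}}},"required":["rows"]}

```bash
mkdir -p pics; python3 - <<'E'
from plant import manip
import cv2,numpy as np
for n in("scene","top"):
    f=manip.grab_frame(n);cv2.imwrite(f"pics/{n}0.png",f["img"]);np.savez(f"{n}0.npz",**f)
    print(n,f["mtx"].tolist(),(-f["R"].T@f["t"]).round(3),f["R"].round(3).tolist())
print(manip.state(),manip.tip_reach)
E
```

```text
scene [[423.6196371055646, 0.0, 320.1149670614062], [0.0, 423.6196371055646, 200.05919211640733], [0.0, 0.0, 1.0]] [0.238 0.669 0.761] [[-0.877, -0.481, -0.003], [-0.37, 0.68, -0.633], [0.307, -0.554, -0.774]]
top [[489.3129161819972, 0.0, 314.45371830118984], [0.0, 489.3129161819972, 193.37825438782488], [0.0, 0.0, 1.0]] [0.342 0.195 0.971] [[-0.068, -0.998, -0.0], [-0.976, 0.067, -0.208], [0.207, -0.014, -0.978]]
{'time': 0.1, 'joint_pos': array([ 1.03098696e+00,  5.33235215e-02,  1.61415186e+00, -1.04332880e-05,
        1.47599991e+00, -1.18977926e-01]), 'joint_vel': array([ 0.00121662, -0.00205669, -0.00168733, -0.00164587, -0.00030052,
        0.00094898]), 'joint_efforts': array([ 1.25382971e-04, -3.94903207e+01, -3.71363997e+01, -1.59990900e-04,
        3.86057451e-03, -1.04598570e-05]), 'tool_pos': array([0.25501345, 0.56997066, 0.2196686 ]), 'tool_rot': array([-2.99574423e-04,  2.08865887e-01,  9.77943841e-01, -8.92392652e-04]), 'contact_force': array([-0.66777267, -0.02493042, -1.01770606]), 'ft_torque': array([-0.00067538, -0.00690248, -0.0177763 ]), 'grasp_force': 0.0, 'gripper_width': 1.0008929388101278} 0.019
```

View pics/scene0.png

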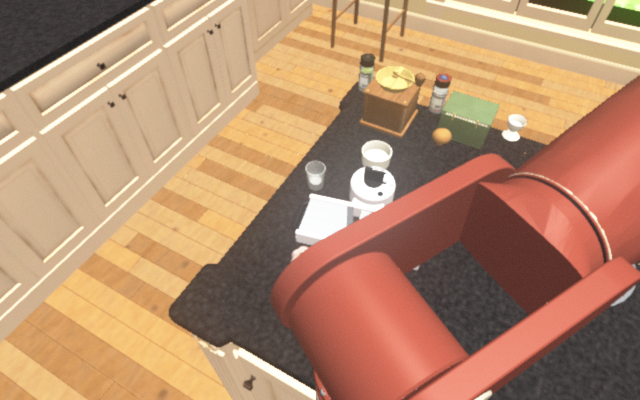

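View pics/top0.png

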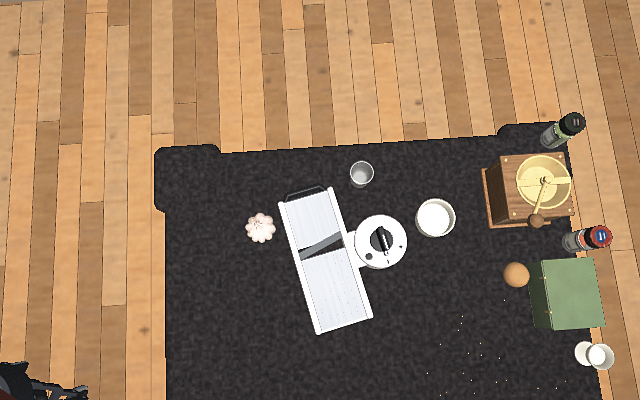

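```bash
cat > h.py <<'E'
import numpy as np,cv2
def ray(f,u,v,z):
    d=f["R"].T@np.linalg.solve(f["mtx"],[u,v,1.]);c=-f["R"].T@f["t"]
    return c+d*(z-c[2])/d[2]
def proj(f,X):
    p=f["mtx"]@(f["R"]@np.asarray(X)+f["t"]);return p[:2]/p[2]
E
python3 - <<'E'
from h import *
f=np.load("top0.npz");im=f["img"]
x0,y0,x1,y1=345,205,415,275
c=cv2.resize(im[y0:y1,x0:x1],None,fx=8,fy=8,interpolation=cv2.INTER_CUBIC);cv2.imwrite("pics/c1.png",c)
g=cv2.cvtColor(im,cv2.COLOR_BGR2GRAY)
m=(g<90).astype(np.uint8)
n,l,s,ce=cv2.connectedComponentsWithStats(m[y0:y1,x0:x1])
for i in range(1,n):print(s[i],ce[i]+[x0,y0])
E
```

```text
[   0    0   70   70 2053] [386.79883098 233.37944472]
[ 25  21  23  26 310] [380.98064516 237.99032258]
[30 38  1  1  1] [375. 243.]
[ 9 40  1  1  1] [354. 245.]
[55 41  2  2  3] [400.66666667 246.33333333]
[10 44  1  1  1] [355. 249.]
[42 47  1  2  2] [387.  252.5]
[21 48  6  6 25] [368.24 255.68]
[39 48  1  2  2] [384.  253.5]
[42 55  2  3  3] [387.66666667 261.        ]
```

View pics/c1.png

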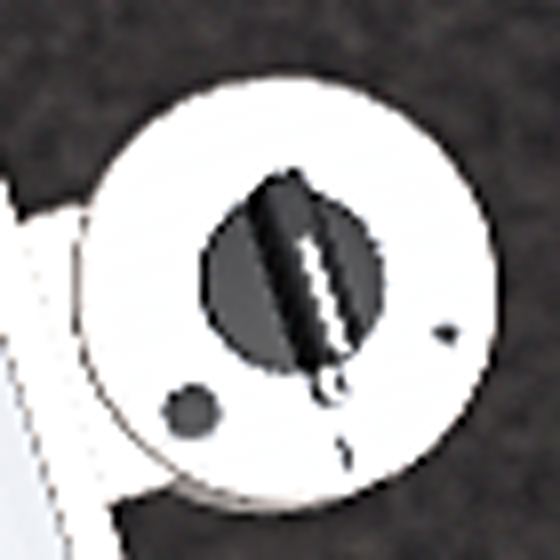

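```bash
python3 - <<'E'
from h import *
from scipy.optimize import least_squares
from plant import manip
f=np.load("top0.npz")
B=ray(f,368.24,255.68,.0618)[:2];S=ray(f,400.67,246.33,.0618)[:2];T=ray(f,387.8,261,.06)[:2]
print(B,S,T)
def P(p):
    u=lambda a:np.array([np.cos(a),np.sin(a)]);d=np.radians(55)
    return p[:2]+.038*u(p[2]-d),p[:2]+.038*u(p[2]+d),p[:2]+.041*u(p[2])
def r(p):
    b,s,t=P(p);return np.r_[b-B,s-S,t-T]*1000
o=least_squares(r,[.35,.05,3.3]);print(o.x[:2],np.degrees(o.x[2]),o.fun.round(1))
# housing circle check
im=f["img"];w=(im.min(2)>150).astype(np.uint8)
# other objects
for n,uv,z in(("ram",(435,218),.041),("glass",(361,174),.059),("garlic",(260,228),.03)):print(n,ray(f,*uv,z))
# bar-top line direction
for uv in((382,233.5),(389,250)):print(ray(f,*uv,.1))
s=manip.state();q=s["tool_rot"]
from scipy.spatial.transform import Rotation as R
M=R.from_quat(np.r_[q[1:],q[0]]).as_matrix();print(M.round(3))
d=np.r_[o.x[:2],.1]-s["tool_pos"];print("tool-frame shift",M.T@d)
print("tool x angle",np.degrees(np.arctan2(M[1,0],M[0,0])))
# check vs scene cam
g=np.load("scene0.npz");print(proj(g,[*o.x[:2],.1]),proj(f,[*o.x[:2],.1]),proj(f,[*o.x[:2],.06]))
E
```

```text
[0.41057033 0.09064232] [0.42369093 0.02896768] [0.39848398 0.05522756]
[0.43847467 0.06424199] 192.208363747783 [ 0.  -0.6  0.1  0.2 -0.1  0.3]
ram [ 0.47524839 -0.04638806  0.041     ]
glass [0.5674282  0.09000729 0.059     ]
garlic [0.48043186 0.29141533 0.03      ]
[0.44537412 0.0668615  0.1       ]
[0.4151922  0.05730055 0.1       ]
[[-0.913  0.409 -0.001]
 [ 0.409  0.913 -0.002]
 [ 0.    -0.002 -1.   ]]
tool-frame shift [-0.37407936 -0.38643208  0.12031192]
tool x angle 155.88818054849153
[374.81960125 169.22678331] [383.83335399 237.23495053] [380.86775909 239.80894882]
```

>>> move_arm:
  rows:
    - [0, 0, 0, 0, 0, -6.05, 1]
    - [0, 0, 0, 0, 0, -6.05, 1]
    - [0, 0, 0, 0, 0, -6.05, 1]
    - [0, 0, 0, 0, 0, -6.05, 1]
    - [0, 0, 0, 0, 0, -6.05, 1]
    - [0, 0, 0, 0, 0, -6.05, 1]
    - [-0.5, -3.8, 0, 0, 0, 0, 1]
    - [-0.5, -3.8, 0, 0, 0, 0, 1]
    - [-0.5, -3.8, 0, 0, 0, 0, 1]
    - [-0.5, -3.8, 0, 0, 0, 0, 1]
    - [-0.5, -3.8, 0, 0, 0, 0, 1]
    - [-0.5, -3.8, 0, 0, 0, 0, 1]
    - [-0.5, -3.8, 0, 0, 0, 0, 1]
    - [-0.5, -3.8, 0, 0, 0, 0, 1]
    - [-0.5, -3.8, 0, 0, 0, 0, 1]
    - [-0.5, -3.8, 0, 0, 0, 0, 1]
    - [-0.5, -3.8, 0, 0, 0, 0, 1]
    - [-0.5, -3.8, 0, 0, 0, 0, 1]
    - [-0.5, -3.8, 0, 0, 0, 0, 1]
    - [-0.7, -3.9, 0, 0, 0, 0, 1]

```text
time: 1.77
tool_pos: [0.4381, 0.0629, 0.2206]
tool_rot: [0.0, -0.106, 0.994, 0.0]
contact_force: [0.4, 1.2, -0.7]
gripper_width: 0.999
grasp_force: 0.0
```

>>> move_arm:
  rows:
    - [0, 0, 0, 0, 0, 0, 1]
    - [0, 0, 0, 0, 0, 0, 1]
    - [0, 0, 0, 0, 0, 0, 1]
    - [0, 0, 0, 0, 0, 0, 1]

```text
time: 2.1
tool_pos: [0.4378, 0.0657, 0.2205]
tool_rot: [-0.0, -0.107, 0.994, 0.0]
contact_force: [-0.4, -0.3, -0.4]
gripper_width: 0.996
grasp_force: 0.0
```

```bash
cat > st.py <<'E'
from h import *
from plant import manip
from scipy.spatial.transform import Rotation as R
s=manip.state();q=s["tool_rot"];M=R.from_quat(np.r_[q[1:],q[0]]).as_matrix()
A=np.array([.4385,.0642,.093])
print(s["time"],s["tool_pos"],"yaw",np.degrees(np.arctan2(M[1,0],M[0,0]))%360,"zaxis",M[:,2].round(4),"d_tool cm",(M.T@(A-s["tool_pos"])*100).round(2))
print(s["contact_force"].round(2),s["ft_torque"].round(3),s["gripper_width"],s["grasp_force"],s["joint_pos"].round(3))
E
python3 st.py; python3 - <<'E'
from h import *
from plant import manip
f=manip.grab_frame("scene");np.savez("s1.npz",**f)
u,v=proj(f,[.4385,.0642,.08]).astype(int);u=min(max(u,50),590)
cv2.imwrite("pics/s1.png",cv2.resize(f["img"][max(v-75,0):v+75,u-100:u+100],None,fx=4,fy=4,interpolation=cv2.INTER_CUBIC));print(u,v)
E
```

```text
2.1 [0.43775669 0.06565733 0.22048611] yaw 192.27777510000223 zaxis [-6.e-04  3.e-04 -1.e+00] d_tool cm [-0.05 -0.16 12.75]
[-0.37 -0.31 -0.37] [ 0.05  -0.02  -0.036] 0.995890249535774 0.0 [-0.02  -0.408  2.017  0.     1.533 -1.805]
373 175
```

View pics/s1.png

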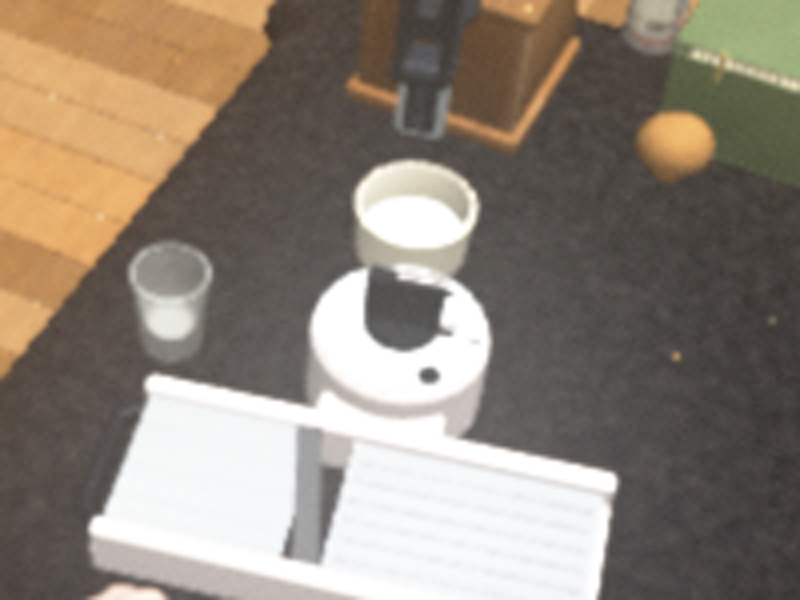

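```bash
python3 - <<'E'
from h import *
f=np.load("s1.npz");g=cv2.cvtColor(f["img"],cv2.COLOR_BGR2GRAY)
n,l,s,ce=cv2.connectedComponentsWithStats((g<110).astype(np.uint8)[186:202,373:390])
for i in range(1,n):print(s[i],ce[i]+[373,186],ray(f,*(ce[i]+[373,186]),.0618))
# bar top left/right edges in scene: near-corners of bar top
for c in((372,266),(368,330),(418,345)):print(c,ray(f,273+c[0]/4-.5,100+c[1]/4-.5,.1))
E
```

```text
[0 0 3 1 3] [374. 186.] [0.43094724 0.0764681  0.0618    ]
[6 7 3 2 5] [379.8 193.4] [0.41123438 0.08991865 0.0618    ]
(372, 266) [0.46005258 0.06508914 0.1       ]
(368, 330) [0.44240018 0.10814335 0.1       ]
(418, 345) [0.41524128 0.10521059 0.1       ]
```

>>> move_arm:
  rows:
    - [0, -0.15, 2.5, 0, 0, 0, 1]
    - [0, 0, 2.5, 0, 0, 0, 1]
    - [0, 0, 2.5, 0, 0, 0, 1]
    - [0, 0, 2, 0, 0, 0, 1]
    - [0, 0, 1.5, 0, 0, 0, 1]
    - [0, 0, 1, 0, 0, 0, 1]
    - [0, 0, 0.6, 0, 0, 0, 1]
    - [0, 0, 0, 0, 0, 0, 1]
    - [0, 0, 0, 0, 0, 0, 1]
    - [0, 0, 0, 0, 0, 0, 1]

```text
time: 2.98
tool_pos: [0.4395, 0.0634, 0.0961]
tool_rot: [0.001, -0.106, 0.994, -0.0]
contact_force: [-0.0, -1.0, -0.2]
gripper_width: 1.001
grasp_force: 0.0
```

```bash
python3 st.py
```

```text
2.9833 [0.4394556  0.06341639 0.09613427] yaw 192.21533467324954 zaxis [ 0.0022 -0.     -1.    ] d_tool cm [0.08 0.1  0.31]
[-0.01 -0.99 -0.23] [-0.032  0.02   0.005] 1.0013400804318078 0.0 [-0.025 -0.292  2.142  0.     1.289 -1.809]
```

>>> move_arm:
  rows:
    - [0, 0, 0.3, 0, 0, 0, 0.4]
    - [0, 0.05, 0, 0, 0, 0, 0]
    - [0, 0, 0, 0, 0, 0, -0.4]
    - [0, 0, 0, 0, 0, 0, -0.5]
    - [0, 0, 0, 0, 0, 0, -0.55]
    - [0, 0, 0, 0, 0, 0, -0.55]
    - [0, 0, 0, 0, 0, 0, -0.55]
    - [0, 0, 0, 0, 0, 0, -0.55]

```text
time: 3.65
tool_pos: [0.4384, 0.0637, 0.0918]
tool_rot: [0.0, -0.106, 0.994, -0.0]
contact_force: [0.2, -0.1, 0.8]
gripper_width: 0.224
grasp_force: 0.0
```

>>> move_arm:
  rows:
    - [0, 0, 0, 0, 0, 0, -0.65]
    - [0, 0, 0, 0, 0, 0, -0.7]
    - [0, 0, 0, 0, 0, 0, -0.8]
    - [0, 0, 0, 0, 0, 0, -1]
    - [0, 0, 0, 0, 0, 0, -1]
    - [0, 0, 0, 0, 0, 0, -1]
    - [0, 0, 0, 0, 0, 0, -1]

```text
time: 4.23
tool_pos: [0.4384, 0.0637, 0.0918]
tool_rot: [0.0, -0.106, 0.994, -0.0]
contact_force: [-0.1, 0.3, 0.1]
gripper_width: 0.001
grasp_force: 0.0
```

```bash
python3 st.py
```

```text
4.2333 [0.43844182 0.06369879 0.09181768] yaw 192.18995409770963 zaxis [ 0. -0. -1.] d_tool cm [-0.02  0.05 -0.12]
[-0.07  0.26  0.09] [ 0.057  0.007 -0.034] 0.0007428534252699437 0.0 [-0.024 -0.287  2.146 -0.     1.283 -1.808]
```

```bash
python3 - <<'E'
from h import *
from plant import manip
o=[]
for n in("scene","top"):
    f=manip.grab_frame(n);np.savez(n+"2.npz",**f);u,v=proj(f,[.4385,.0642,.09]).astype(int)
    o.append(cv2.resize(f["img"][v-45:v+45,u-45:u+45],(400,400),interpolation=cv2.INTER_CUBIC));print(u,v)
cv2.imwrite("pics/c2.png",np.hstack(o))
E
```

```text
374 172
383 237
```

View pics/c2.png

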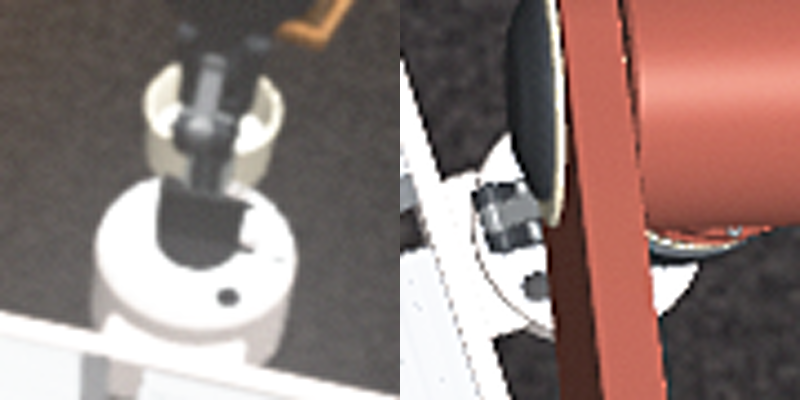

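```bash
python3 - <<'E'
from h import *
f=np.load("s1.npz");g=np.load("scene2.npz");t=np.load("top2.npz")
c=np.array([.4378,.0657]);y=np.array([-.2113,.9774])
for h in(-.0425,0,.0425):
    for z in(.2145,.2045): print("s1",h,z,(proj(f,[*(c+h*y),z])-[273,100])*4)
for z in (.073,.0918,.1,.12,.146): print(z,"scene2",(proj(g,[.4384,.0637,z])-[329,127])*400/90,"top",(proj(t,[.4384,.0637,z])-[338,192])*400/90)
cv2.imwrite("pics/full.png",np.vstack([f["img"][:300],g["img"][:300]])[:, :])
E
```

```text
s1 -0.0425 0.2145 [447.11936248  61.27400801]
s1 -0.0425 0.2045 [444.83667327  76.943393  ]
s1 0 0.2145 [430.21818492 115.8977525 ]
s1 0 0.2045 [428.02254993 131.54433164]
s1 0.0425 0.2145 [412.21847483 174.07189811]
s1 0.0425 0.2045 [410.1261133  189.65989429]
0.073 scene2 [198.94672137 224.74097959] top [196.00202653 208.96578904]
0.0918 scene2 [202.60967619 198.65168582] top [202.25475924 203.5644885 ]
0.1 scene2 [204.24408221 187.01067441] top [205.06440826 201.13742829]
0.12 scene2 [208.32782632 157.92432064] top [212.13839219 195.026706  ]
0.146 scene2 [213.85313183 118.57048597] top [221.83358971 186.65169975]
```

View pics/full.png

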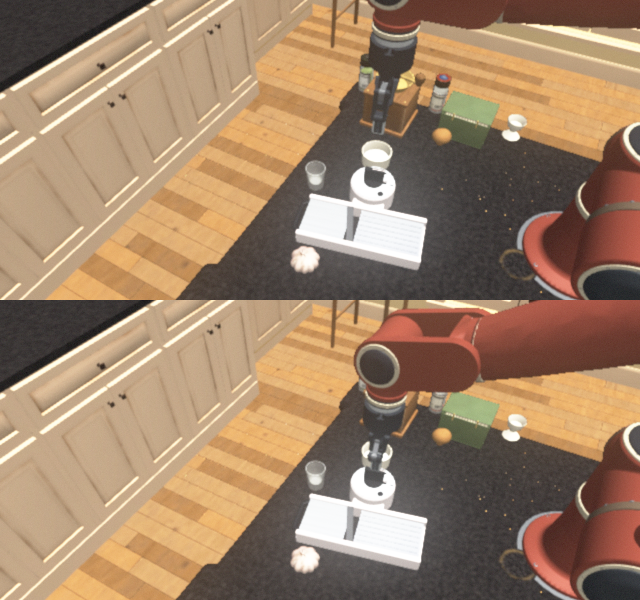

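```bash
python3 - <<'E'
from h import *
from plant import manip
f=np.load("s1.npz");g=np.load("scene2.npz")
def crop(f,p,z0,u0,v0,ch,cw,k):
    c=cv2.resize(f["img"][v0:v0+ch,u0:u0+cw],None,fx=k,fy=k,interpolation=cv2.INTER_CUBIC)
    for h in(-.04,0,.04):
        for dz in(-.019,0,.054):
            q=proj(f,[p[0]-.2113*h,p[1]+.9774*h,z0+dz]);cv2.circle(c,tuple(int(a) for a in (q-[u0,v0])*k),3,(0,0,255) if h<0 else (0,255,0) if h==0 else (255,0,0),-1)
    return c
a=crop(f,(.4378,.0657),.2205,340,70,100,66,6);b=crop(g,(.4384,.0637),.0918,340,105,100,66,6)
cv2.imwrite("pics/z.png",np.hstack([a,b]))
E
```

```text
(no output)
```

View pics/z.png

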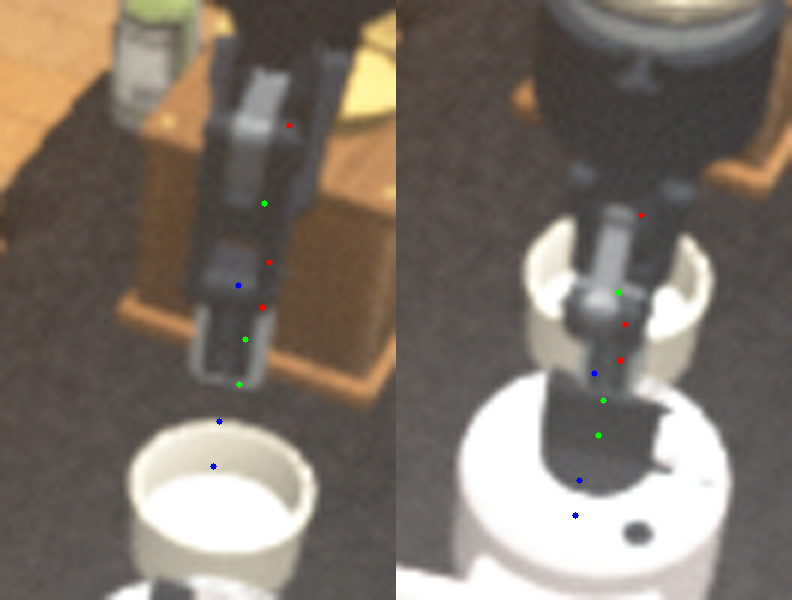

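>>> move_arm:
  rows:
    - [0, 0, 0, 0, 0, 0, -0.5]
    - [0, 0, 0, 0, 0, 0, 0]
    - [0, 0, 0, 0, 0, 0, 0]
    - [0, 0, 0, 0, 0, 0, 0]
    - [0, 0, 0.5, 0, 0, 0, 0]
    - [0, 0, 0.5, 0, 0, 0, 0]
    - [0, 0, 0.5, 0, 0, 0, 0]
    - [0, 0, 0.3, 0, 0, 0, 0]
    - [0, 0, 0, 0, 0, 0, 0]
    - [0, 0, 0, 0, 0, 0, 0]

```text
time: 5.17
tool_pos: [0.4381, 0.0637, 0.0733]
tool_rot: [-0.001, -0.106, 0.994, 0.0]
contact_force: [-0.3, 0.5, -0.5]
gripper_width: 0.5
grasp_force: 0.0
```

```bash
python3 st.py; python3 - <<'E'
from h import *
from plant import manip
f=manip.grab_frame("scene");g=manip.grab_frame("top")
a=cv2.resize(f["img"][105:205,335:410],None,fx=5,fy=5,interpolation=cv2.INTER_CUBIC)
b=cv2.resize(g["img"][180:280,345:420],None,fx=5,fy=5,interpolation=cv2.INTER_CUBIC)
cv2.imwrite("pics/o.png",np.hstack([a,b]))
E
```

```text
5.1667 [0.43806243 0.06370948 0.07327658] yaw 192.19009159721907 zaxis [-0.001  0.    -1.   ] d_tool cm [-0.05  0.04 -1.97]
[-0.35  0.51 -0.55] [ 0.005 -0.006  0.016] 0.5000293294069004 0.0 [-0.024 -0.261  2.159 -0.     1.245 -1.808]
```

View pics/o.png

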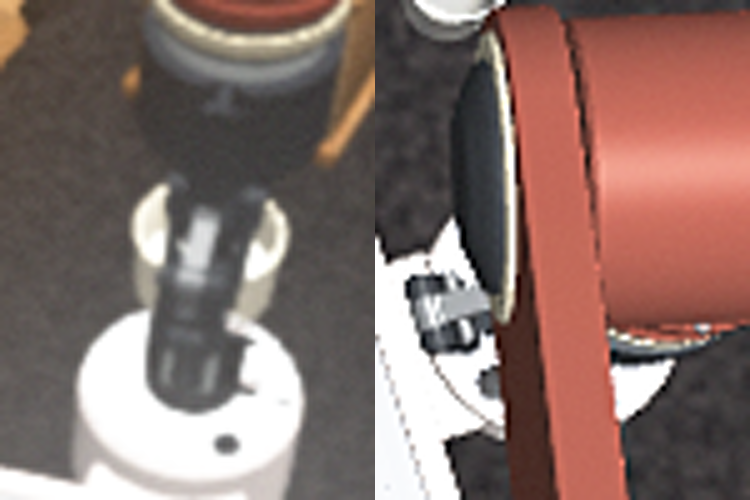

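>>> move_arm:
  rows:
    - [0, 0, 0, 0, 0, 0, -0.4]
    - [0, 0, 0, 0, 0, 0, -0.6]
    - [0, 0, 0, 0, 0, 0, -0.65]
    - [0, 0, 0, 0, 0, 0, -0.7]
    - [0, 0, 0, 0, 0, 0, -0.75]
    - [0, 0, 0, 0, 0, 0, -0.8]
    - [0, 0, 0, 0, 0, 0, -1]
    - [0, 0, 0, 0, 0, 0, -1]
    - [0, 0, 0, 0, 0, 0, -1]
    - [0, 0, 0, 0, 0, 0, -1]

```text
time: 6.1
tool_pos: [0.4385, 0.0645, 0.0743]
tool_rot: [0.0, -0.106, 0.994, 0.001]
contact_force: [-2.0, 5.1, 3.0]
gripper_width: 0.125
grasp_force: 59.5
```

```bash
python3 st.py
```

```text
6.1 [0.43854028 0.06451612 0.07429367] yaw 192.19105268675915 zaxis [ 2.0e-04  1.8e-03 -1.0e+00] d_tool cm [ 0.01 -0.03 -1.87]
[-2.01  5.13  2.96] [0.893 0.277 0.008] 0.12523982650044432 59.46433961391449 [-2.300e-02 -2.620e-01  2.158e+00  2.000e-03  1.245e+00 -1.808e+00]
```

>>> move_arm:
  rows:
    - [0, 0.08, 0, 0, 0, 0, -1]
    - [0, 0, -0.1, 0, 0, 0, -1]
    - [0, 0, -0.1, 0, 0, 0, -1]
    - [0, 0, -0.1, 0, 0, 0, -1]
    - [0, 0, -0.1, 0, 0, 0, -1]
    - [0, 0, -0.1, 0, 0, 0, -1]
    - [0, 0, 0, 0, 0, 0, -1]
    - [0, 0, 0, 0, 0, 0, -1]

```text
time: 6.77
tool_pos: [0.4383, 0.0646, 0.0784]
tool_rot: [0.0, -0.106, 0.994, 0.0]
contact_force: [4.0, 4.1, -6.0]
gripper_width: 0.12
grasp_force: 58.4
```

```bash
python3 st.py
```

```text
6.7667 [0.43833644 0.06457501 0.07837689] yaw 192.18161930009805 zaxis [ 6.e-04  4.e-04 -1.e+00] d_tool cm [-0.01 -0.04 -1.46]
[ 3.96  4.13 -6.03] [ 0.604 -0.725 -0.013] 0.1195836813988781 58.44737470149994 [-0.022 -0.269  2.156  0.     1.254 -1.806]
```

>>> move_arm:
  rows:
    - [0, 0.04, -0.1, 0, 0, 0, -1]
    - [0, 0, 0, 0, 0, 0, -1]
    - [0, 0, 0, 0, 0, 0, -1]

```text
time: 7.02
tool_pos: [0.4383, 0.0646, 0.0795]
tool_rot: [0.0, -0.106, 0.994, -0.0]
contact_force: [4.2, 2.5, -5.6]
gripper_width: 0.123
grasp_force: 58.5
```

>>> move_arm:
  rows:
    - [0, 0, -0.1, 0, 0, 0, -1]
    - [0, 0, 0, 0, 0, 0, -1]
    - [0, 0, 0, 0, 0, 0, -1]

```text
time: 7.27
tool_pos: [0.4383, 0.0646, 0.0807]
tool_rot: [0.0, -0.106, 0.994, -0.0]
contact_force: [4.7, 1.5, -6.5]
gripper_width: 0.121
grasp_force: 58.4
```

>>> move_arm:
  rows:
    - [0, 0, -0.1, 0, 0, 0, -1]
    - [0, 0, 0, 0, 0, 0, -1]
    - [0, 0, 0, 0, 0, 0, -1]

```text
time: 7.52
tool_pos: [0.4383, 0.0647, 0.0817]
tool_rot: [0.0, -0.106, 0.994, -0.0]
contact_force: [5.0, 1.4, -6.3]
gripper_width: 0.124
grasp_force: 58.4
```

>>> move_arm:
  rows:
    - [-0.05, 0.02, -0.08, 0, 0, 0, -1]
    - [0, 0, 0, 0, 0, 0, -1]
    - [0, 0, 0, 0, 0, 0, -1]

```text
time: 7.77
tool_pos: [0.4383, 0.0647, 0.082]
tool_rot: [-0.0, -0.106, 0.994, -0.001]
contact_force: [4.1, -1.1, -9.1]
gripper_width: 0.116
grasp_force: 58.8
```

>>> move_arm:
  rows:
    - [0, 0, -0.06, 0, 0, 0, -1]
    - [0, 0, 0, 0, 0, 0, -1]
    - [0, 0, 0, 0, 0, 0, -1]

```text
time: 8.02
tool_pos: [0.4382, 0.0647, 0.0821]
tool_rot: [-0.0, -0.106, 0.994, -0.001]
contact_force: [6.5, -0.5, -12.0]
gripper_width: 0.122
grasp_force: 58.7
```

```bash
python3 st.py
```

```text
8.0167 [0.43822598 0.06470167 0.08210286] yaw 192.18554427113767 zaxis [-5.0e-04 -1.1e-03 -1.0e+00] d_tool cm [-0.02 -0.06 -1.09]
[  6.52  -0.53 -11.97] [-0.215 -1.229  0.058] 0.12210824116048978 58.663596510887146 [-2.100e-02 -2.730e-01  2.153e+00 -1.000e-03  1.263e+00 -1.804e+00]
```

>>> move_arm:
  rows:
    - [-0.05, 0, 0.18, 0, 0, 0, -1]
    - [0, 0, 0, 0, 0, 0, -1]
    - [0, 0, 0, 0, 0, 1.5, -1]
    - [0, 0, 0, 0, 0, 1.5, -1]
    - [0, 0, 0, 0, 0, 1, -1]
    - [0, 0, 0, 0, 0, 1, -1]
    - [0, 0, 0, 0, 0, 0, -1]
    - [0, 0, 0, 0, 0, 0, -1]

```text
time: 8.68
tool_pos: [0.4384, 0.0649, 0.0811]
tool_rot: [-0.001, -0.063, 0.998, -0.0]
contact_force: [0.2, -4.5, -6.2]
gripper_width: 0.121
grasp_force: 59.5
```

```bash
python3 st.py
```

```text
8.6833 [0.43844629 0.06489284 0.08107622] yaw 187.20689547449777 zaxis [-0.0018 -0.001  -1.    ] d_tool cm [ 0.01 -0.07 -1.19]
[ 0.17 -4.55 -6.23] [-0.75  -0.122 -0.045] 0.12096464053332201 59.45688307285309 [-2.100e-02 -2.700e-01  2.152e+00 -1.000e-03  1.261e+00 -1.717e+00]
```

>>> move_arm:
  rows:
    - [0, -0.04, 0, 0, 0, 3, -1]
    - [0, 0, 0, 0, 0, 3, -1]
    - [0, 0, 0, 0, 0, 3, -1]
    - [0, 0, 0, 0, 0, 3, -1]
    - [0, 0, 0, 0, 0, 3, -1]
    - [0, 0, 0, 0, 0, 3, -1]
    - [0, 0, 0, 0, 0, 3, -1]
    - [0, 0, 0, 0, 0, 3, -1]
    - [0, 0, 0, 0, 0, 3, -1]
    - [0, 0, 0, 0, 0, 3, -1]
    - [0, 0, 0, 0, 0, 3, -1]
    - [0, 0, 0, 0, 0, 2, -1]
    - [0, 0, 0, 0, 0, 0, -1]
    - [0, 0, 0, 0, 0, 0, -1]

```text
time: 9.85
tool_pos: [0.4385, 0.0653, 0.0811]
tool_rot: [-0.001, 0.24, 0.971, 0.0]
contact_force: [0.3, 0.0, -6.1]
gripper_width: 0.123
grasp_force: 59.5
```

```bash
python3 st.py
```

```text
9.85 [0.43852124 0.0652663  0.0810733 ] yaw 152.25191203452758 zaxis [-1.6e-03  9.0e-04 -1.0e+00] d_tool cm [-0.05 -0.1  -1.19]
[ 0.32  0.03 -6.12] [-0.158  0.04  -0.026] 0.12279789411072645 59.463717341423035 [-2.100e-02 -2.700e-01  2.152e+00  1.000e-03  1.261e+00 -1.108e+00]
```

Now lower onto the land in small steps.

>>> move_arm:
  rows:
    - [0, 0, 0.1, 0, 0, 0, -1]
    - [0, 0, 0, 0, 0, 0, -1]
    - [0, 0, 0, 0, 0, 0, -1]

```text
time: 10.1
tool_pos: [0.4385, 0.0652, 0.08]
tool_rot: [-0.001, 0.24, 0.971, 0.0]
contact_force: [-2.1, 0.1, -6.2]
gripper_width: 0.119
grasp_force: 59.5
```

>>> move_arm:
  rows:
    - [0, 0, 0.1, 0, 0, 0, -1]
    - [0, 0, 0, 0, 0, 0, -1]
    - [0, 0, 0, 0, 0, 0, -1]

```text
time: 10.35
tool_pos: [0.4387, 0.0652, 0.0793]
tool_rot: [-0.001, 0.24, 0.971, 0.0]
contact_force: [-3.7, 0.7, -4.0]
gripper_width: 0.121
grasp_force: 59.8
```

>>> move_arm:
  rows:
    - [0, 0, 0.07, 0, 0, 0, -1]
    - [0, 0, 0, 0, 0, 0, -1]
    - [0, 0, 0, 0, 0, 0, -1]

```text
time: 10.6
tool_pos: [0.4387, 0.0652, 0.0792]
tool_rot: [-0.001, 0.24, 0.971, 0.0]
contact_force: [-5.8, 1.7, -0.6]
gripper_width: 0.12
grasp_force: 60.4
```

>>> move_arm:
  rows:
    - [0.07, -0.03, 0.05, 0, 0, 0.5, -1]
    - [0, 0, 0, 0, 0, 0.5, -1]
    - [0, 0, 0, 0, 0, 0.5, -1]
    - [0, 0, 0, 0, 0, 0.5, -1]
    - [0, 0, 0, 0, 0, 0, -1]

```text
time: 11.02
tool_pos: [0.4388, 0.0651, 0.0792]
tool_rot: [0.0, 0.257, 0.966, 0.0]
contact_force: [-5.2, 2.3, 1.7]
gripper_width: 0.122
grasp_force: 60.6
```

>>> move_arm:
  rows:
    - [0, 0, 0, 0, 0, 0.5, -1]
    - [0, 0, 0, 0, 0, 0.5, -1]
    - [0, 0, 0, 0, 0, 0.5, -1]
    - [0, 0, 0, 0, 0, 0.5, -1]
    - [0, 0, 0, 0, 0, 0, -1]

```text
time: 11.43
tool_pos: [0.4388, 0.0652, 0.0792]
tool_rot: [0.0, 0.274, 0.962, 0.0]
contact_force: [-5.5, 1.9, 1.8]
gripper_width: 0.122
grasp_force: 60.6
```

```bash
python3 st.py
```

```text
11.4333 [0.43878063 0.06517679 0.07915996] yaw 148.15944020171963 zaxis [ 4.e-04  5.e-04 -1.e+00] d_tool cm [-0.03 -0.1  -1.38]
[-5.54  1.92  1.76] [0.414 0.989 0.009] 0.12246634482218857 60.5781751871109 [-2.100e-02 -2.680e-01  2.154e+00  1.000e-03  1.255e+00 -1.036e+00]
```

>>> move_arm:
  rows:
    - [0, 0, 0, 0, 0, 0.5, -1]
    - [0, 0, 0, 0, 0, 0.5, -1]
    - [0, 0, 0, 0, 0, 0.5, -1]
    - [0, 0, 0, 0, 0, 0.5, -1]
    - [0, 0, 0, 0, 0, 0, -1]

```text
time: 11.85
tool_pos: [0.4388, 0.0652, 0.0792]
tool_rot: [0.0, 0.291, 0.957, 0.0]
contact_force: [-5.2, 2.2, 2.3]
gripper_width: 0.118
grasp_force: 60.6
```

>>> move_arm:
  rows:
    - [0, 0, 0, 0, 0, 0.5, -1]
    - [0, 0, 0, 0, 0, 0.5, -1]
    - [0, 0, 0, 0, 0, 0.5, -1]
    - [0, 0, 0, 0, 0, 0.5, -1]
    - [0, 0, 0, 0, 0, 0, -1]

```text
time: 12.27
tool_pos: [0.4388, 0.0652, 0.0792]
tool_rot: [0.0, 0.308, 0.951, 0.0]
contact_force: [-6.1, 1.5, 0.8]
gripper_width: 0.119
grasp_force: 60.6
```

>>> move_arm:
  rows:
    - [0, 0, 0, 0, 0, 0.5, -1]
    - [0, 0, 0, 0, 0, 0.5, -1]
    - [0, 0, 0, 0, 0, 0.5, -1]
    - [0, 0, 0, 0, 0, 0.5, -1]
    - [0, 0, 0, 0, 0, 0, -1]

```text
time: 12.68
tool_pos: [0.4388, 0.0652, 0.0791]
tool_rot: [0.0, 0.324, 0.946, 0.0]
contact_force: [-5.5, 2.7, 2.0]
gripper_width: 0.123
grasp_force: 60.6
```

>>> move_arm:
  rows:
    - [0, 0, 0, 0, 0, 0.5, -1]
    - [0, 0, 0, 0, 0, 0.5, -1]
    - [0, 0, 0, 0, 0, 0.5, -1]
    - [0, 0, 0, 0, 0, 0.5, -1]
    - [0, 0, 0, 0, 0, 0, -1]

```text
time: 13.1
tool_pos: [0.4388, 0.0653, 0.0791]
tool_rot: [0.0, 0.341, 0.94, 0.0]
contact_force: [-4.3, 2.2, 1.4]
gripper_width: 0.12
grasp_force: 60.5
```

>>> move_arm:
  rows:
    - [0, 0, 0, 0, 0, 0.5, -1]
    - [0, 0, 0, 0, 0, 0.5, -1]
    - [0, 0, 0, 0, 0, 0.5, -1]
    - [0, 0, 0, 0, 0, 0.5, -1]
    - [0, 0, 0, 0, 0, 0, -1]

```text
time: 13.52
tool_pos: [0.4388, 0.0653, 0.0791]
tool_rot: [0.0, 0.357, 0.934, 0.001]
contact_force: [-4.5, 2.6, 0.6]
gripper_width: 0.122
grasp_force: 60.5
```

>>> move_arm:
  rows:
    - [0, 0, 0, 0, 0, 0.5, -1]
    - [0, 0, 0, 0, 0, 0.5, -1]
    - [0, 0, 0, 0, 0, 0.5, -1]
    - [0, 0, 0, 0, 0, 0.5, -1]
    - [0, 0, 0, 0, 0, 0, -1]

```text
time: 13.93
tool_pos: [0.4388, 0.0653, 0.079]
tool_rot: [0.0, 0.373, 0.928, 0.001]
contact_force: [-4.3, 2.6, 1.1]
gripper_width: 0.122
grasp_force: 60.5
```

>>> move_arm:
  rows:
    - [0, 0, 0, 0, 0, 0.5, -1]
    - [0, 0, 0, 0, 0, 0.5, -1]
    - [0, 0, 0, 0, 0, 0.5, -1]
    - [0, 0, 0, 0, 0, 0.5, -1]
    - [0, 0, 0, 0, 0, 0, -1]

```text
time: 14.35
tool_pos: [0.4388, 0.0653, 0.0784]
tool_rot: [0.0, 0.389, 0.921, 0.001]
contact_force: [-3.1, 4.6, -0.4]
gripper_width: 0.119
grasp_force: 60.3
```

>>> move_arm:
  rows:
    - [0, 0, 0, 0, 0, 0, -1]
    - [0, 0, 0, 0, 0, 0, -1]

```text
time: 14.52
tool_pos: [0.4386, 0.0653, 0.0778]
tool_rot: [0.0, 0.389, 0.921, 0.001]
contact_force: [-0.6, 4.7, -3.1]
gripper_width: 0.124
grasp_force: 59.8
```

```bash
python3 st.py
```

```text
14.5167 [0.4386481  0.06528663 0.07784481] yaw 134.1635649754173 zaxis [ 1.1e-03  9.0e-04 -1.0e+00] d_tool cm [-0.07 -0.08 -1.52]
[-0.6   4.74 -3.12] [ 0.873  0.163 -0.133] 0.12429297490899774 59.82152044773102 [-2.100e-02 -2.670e-01  2.156e+00  1.000e-03  1.252e+00 -7.920e-01]
```

>>> move_arm:
  rows:
    - [0, 0, 0.05, 0, 0, 0.5, -1]
    - [0, 0, 0.05, 0, 0, 0.5, -1]
    - [0, 0, 0.1, 0, 0, 0, -1]
    - [0, 0, 0, 0, 0, 0, -1]

```text
time: 14.85
tool_pos: [0.4386, 0.0653, 0.0758]
tool_rot: [0.0, 0.398, 0.918, 0.001]
contact_force: [-0.3, 5.3, -4.3]
gripper_width: 0.124
grasp_force: 59.8
```

```bash
python3 st.py
```

```text
14.85 [0.43862867 0.06526318 0.07580521] yaw 133.15023657258703 zaxis [ 9.e-04  9.e-04 -1.e+00] d_tool cm [-0.07 -0.08 -1.72]
[-0.33  5.25 -4.33] [ 0.906 -0.015 -0.109] 0.12369268363537614 59.75000023841858 [-2.100e-02 -2.640e-01  2.157e+00  1.000e-03  1.248e+00 -7.740e-01]
```

>>> move_arm:
  rows:
    - [0, 0, 0.1, 0, 0, 0, -1]
    - [0, 0, 0.05, 0, 0, 0, -1]
    - [0, 0, 0, 0, 0, 0, -1]
    - [0, 0, 0, 0, 0, 0, -1]

```text
time: 15.18
tool_pos: [0.4387, 0.0653, 0.0745]
tool_rot: [0.0, 0.398, 0.918, 0.001]
contact_force: [-1.6, 5.4, -3.9]
gripper_width: 0.124
grasp_force: 59.9
```

>>> move_arm:
  rows:
    - [0, 0, 0.05, 0, 0, 0, -1]
    - [0, 0, 0, 0, 0, 0, -1]
    - [0, 0, 0, 0, 0, 0, -1]

```text
time: 15.43
tool_pos: [0.4387, 0.0653, 0.0743]
tool_rot: [0.0, 0.398, 0.918, 0.001]
contact_force: [-1.7, 5.0, -1.7]
gripper_width: 0.122
grasp_force: 60.2
```

```bash
python3 st.py
```

```text
15.4333 [0.43866571 0.06526285 0.07433349] yaw 133.15480197063283 zaxis [ 7.e-04  9.e-04 -1.e+00] d_tool cm [-0.07 -0.08 -1.87]
[-1.72  5.04 -1.7 ] [ 0.938  0.243 -0.071] 0.12217317005569622 60.16872704029083 [-2.100e-02 -2.620e-01  2.158e+00  1.000e-03  1.245e+00 -7.740e-01]
```

Fully down (z back to the 0.0743 starting level). Release and retreat.

>>> move_arm:
  rows:
    - [0, 0, 0, 0, 0, 0, -0.8]
    - [0, 0, 0, 0, 0, 0, -0.6]
    - [0, 0, 0, 0, 0, 0, -0.3]
    - [0, 0, 0, 0, 0, 0, 0]
    - [0, 0, 0, 0, 0, 0, 0]
    - [0, 0, 0, 0, 0, 0, 0]
    - [0, 0, -0.5, 0, 0, 0, 0]
    - [0, 0, -1, 0, 0, 0, 0]
    - [0, 0, -2, 0, 0, 0, 0]
    - [0, 0, -3, 0, 0, 0, 0]
    - [0, 0, -3, 0, 0, 0, 0]
    - [0, 0, -3, 0, 0, 0, 0]
    - [0, 0, 0, 0, 0, 0, 0]
    - [0, 0, 0, 0, 0, 0, 0]

```text
time: 16.6
tool_pos: [0.4401, 0.0649, 0.2029]
tool_rot: [0.003, 0.397, 0.918, 0.001]
contact_force: [-0.1, 0.3, 0.1]
gripper_width: 0.5
grasp_force: 0.0
```

```bash
python3 st.py; python3 - <<'E'
from h import *
from plant import manip
f=manip.grab_frame("scene")
cv2.imwrite("pics/e.png",cv2.resize(f["img"][100:250,273:473],None,fx=4,fy=4,interpolation=cv2.INTER_CUBIC))
E
```

```text
16.6 [0.44010891 0.06488771 0.20286063] yaw 133.19201075338196 zaxis [ 6.5e-03 -3.0e-04 -1.0e+00] d_tool cm [ 0.11 -0.21 10.98]
[-0.05  0.34  0.06] [-0.027  0.019 -0.017] 0.5003076559451091 0.0 [-0.021 -0.397  2.038 -0.     1.494 -0.775]
```

View pics/e.png

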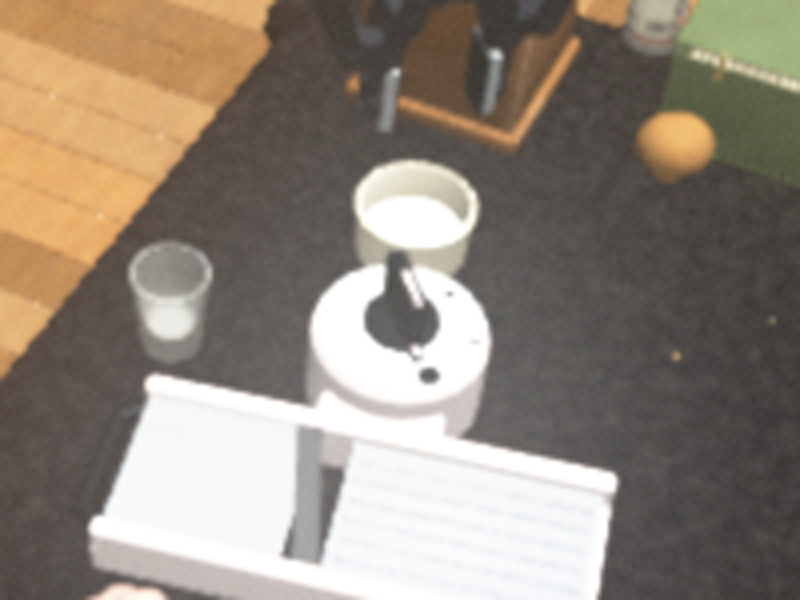

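The picture shows the nose, at about crop pixel (418,352), pointing to the big dot at (429,376). The disc is down on the dial and the neighbouring objects haven't moved.

```bash
python3 -c "
from plant import manip
print(manip.job_done())"
```

```text
the job is handed in; nothing more can be done
None
```

The selector is set to thick slices: I lifted it out of park, turned it about 59° to the big dot, felt it drop into that notch back to its fully-down height, released it clear of the arm and handed the job in at about 17 s. The highest vertical pull on the stop was about 12 N, the first closing of the gripper missed the bar without touching it, and the glass and ramekin stand where they were (the garlic was mostly outside the last picture).

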